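# Wipe broken tile off the worktop into the dustpan

## Robot

A 6-joint arm with a two-finger parallel gripper is mounted at the origin on a cart in front of the work surface, level with it; the furniture and walls round the work are solid. World frame = base frame: x ahead of the robot, y to its left, z up, the work surface at z = 0. Lengths are in m, angles in degrees, forces in N, time in s.
With the tool pointing down it reaches from about 0.35 to 0.875 m from the base axis. Payload 4.2 kg.
Tool frame: the origin (TCP) lies at the very end of the fingers, on their centre line; the grasp point (between the pads) lies 19 mm behind it; z points along the fingers, y is the line along which they close (so a half turn about z gives the same grasp; the last joint's range is limited). The gripper opens to 87 mm and grips with 3 to 60 N. Pads are 19 mm wide; open, the fingers measure 117 mm over their backs; the gripper's body (75 mm by 190 mm) begins 51 mm behind the grasp point.
Start: joints at [78.701, 22.042, 0.453, 0, -68.411, -14.817], TCP at [0.275, 0.561, 0.223] pointing down, gripper open.
Joint ranges: [-179.83, 179.83], [-69.29, 118.12], [-61.27, 80.66], [-181.25, 117.63], [-171.15, -9.14], [-177.46, 177.46]. Speed limits (degrees/s): [159.86, 159.86, 180, 180, 180, 180].

## Interface

Orientations are given as a 3x3 rotation matrix whose columns are the frame's x, y, z axes.
In Python, from station import sense, cams, r gives the robot as it stands. The module is installed in compiled form; this text tells all that it offers.
- The arm moves only by the tool step_arm, never from a script. Its argument "targets" is text: rows parted by semicolons, each of 4 numbers parted by spaces: the shift along the tool's x, y, z in cm, then the turn about the tool's z in degrees. In form: x y z turn; .... A call has 1 to 12 rows; each row shifts and turns the commanded pose from where the row before left it, along the tool's axes as they then stand; what a row does not reach is not made up. A row lasts 1/12 s, in which the tool goes at most 41.7 mm and 7.16 degrees, less where a joint would pass 70% of its speed; a pose out of reach is approached as far as the arm can. A call with a gripper value outside its range is refused whole. "claw" is the finger opening in cm, from 0 to 8.7, set as the call begins (left out, the last holds). The fingers move at their own pace and stop on an object; the grip force is fixed at half the most. Time passes only in rows, so rows that do not move let the fingers close. It gives the time, the measured TCP pose, the force, the opening and the grip force at its end, in the units of the state.
- sense(): the state, without advancing time (a new reading comes with each control period).
- cams.capture(name): name is "scene" or "top"; returns a dict with "frame" (420x560x3 uint8, blue, green, red), "vertical_fov" (degrees; the focal length in pixels is half the picture's height over the tangent of half this angle, whatever the lens; pixels are square), "cx", "cy" (the principal point, pixels), "eye" and "rotation" of the camera in the world. Camera axes: x right, y down, z forward; pixel columns grow to the right and rows downward; lengths in m; the calibration is good to about 2 mm. A picture is of the moment at which its call begins. There is no depth.
- r.finish_job(): hands the job in; it is judged then, once.
The state is a dict: "time_s": time; "joints": joint angles; "joint_velocities": joint speeds; "effort": joint torques, N m; "tcp_pos": TCP position; "ee_rot": TCP orientation; "wrist_force": force on the tool from outside, world axes, zero at the start; "moment": the same for the moment, N m; "gripper_width": opening from 0.0 (shut) to 1.0 (fully open); "gripper_force": force on a finger pad.
Only numpy, scipy, OpenCV 4.12 (cv2) and the standard library are available. Lean on these libraries where they do the work, as an engineer would, in place of code of your own. Each camera call takes 0.05 s, during which the arm holds its last target. There are 200 camera calls.

## Task

The tiler has left three broken pieces of white wall tile on the worktop. Take the rubber float by its handle, wipe the pieces along the worktop with its long side, up over the lip of the dustpan and down into the pan - with the float, not with the gripper, and without shoving the pan away. Then set the float back flat on its sole where you found it, and leave the tools lying around undisturbed.

Things in the scene. Friction and masses are not known exactly. Their poses are not given: they have to be found in the camera images.
- rubber_float: Small tiler's float standing on its sole. Sole block 160 (x) x 64 (y) x 19 mm, black rubber under an aluminium plate, upright sides; wooden bar handle along x, 128 long, 26 wide (y), from z = 46 to 76 mm, on two posts at x = -50 and 50, with 25 mm of room under the bar between them. Origin: centre of the sole's underside; z up. 0.2 to 0.35 kg.
- float_grip (a point): Middle of the float's handle bar, 61 mm above the underside of the sole; axes as the float's.
- dustpan: Loose steel dustpan, 0.9 kg. Origin: on the worktop, middle of the lip's front edge; x runs level into the pan, z up. Lip: a ramp from height 0 at x = 0 to 10 mm at x = 50 (crest); from x = 53 to the back wall at x = 222 a floor 3 mm high. Inside y = -110 to 110; side walls 5 mm high at x = 6, 36 at x = 75, 42 at the back; back wall 48. Grip bar behind, to x = 340.
- lip_crest (a point): Middle of the crest of the dustpan's lip, 50 mm behind its front edge and 10 mm above the worktop; axes as the dustpan's.
- tile_corner: Broken piece of tile, five-sided, about 62 (x) x 46 (y) x 9 mm thick, white glaze above, buff body. Origin: centre of its outline on the underside; z is up through the glazed face. Loose, about 50 g.
- tile_notch: L-shaped broken piece of tile (nibbled round a socket), about 64 (x) x 50 (y) x 9 mm thick: a 23 mm wide limb along x at the -y side, a 25 mm wide limb along y at the -x side. Origin: centre of its outline on the underside; z is up through the glazed face. Loose, about 50 g.
- tile_strip: Broken strip of tile, about 70 (x) x 30 (y) x 9 mm thick. Origin: centre of its outline on the underside; z is up through the glazed face. Loose, about 50 g.
- tape_measure: Bystander: yellow tape measure, 43 x 80 x 60 mm, loose. Origin: centre of its underside.
- tape_roll: Bystander: roll of masking tape lying flat, 112 mm across, 30 mm high, loose. Origin: centre of its underside.
- screwdriver: Bystander: red-handled screwdriver lying down, 191 mm long (x), loose. Origin: centre of its underside.
Mind the look-alikes: they are no part of the job. Leave any green look-alike of the tile_corner alone.

How it is judged (in metres and radians):
On the way, in this order (a step that is already met when the one before it is completed fails the run):
1. the float is held in the gripper (contact force between the fingers and rubber_float above 3 N), for 0.2 s.
2. all three pieces of tile are over the lip and in the pan (x of tile_corner in the frame of dustpan between 0.066 and 0.225 m and y of tile_corner in the frame of dustpan between -0.112 and 0.112 m and z of tile_corner in the frame of dustpan between 0 and 0.035 m and x of tile_notch in the frame of dustpan between 0.066 and 0.225 m and y of tile_notch in the frame of dustpan between -0.112 and 0.112 m and z of tile_notch in the frame of dustpan between 0 and 0.035 m and x of tile_strip in the frame of dustpan between 0.066 and 0.225 m and y of tile_strip in the frame of dustpan between -0.112 and 0.112 m and z of tile_strip in the frame of dustpan between 0 and 0.035 m), for 0.2 s.
At the end, for the whole second after the job is handed in: All three tile pieces rest in the pan: each origin more than 66 mm behind the lip's front edge (16 mm past the crest), inside the walls, not above 35 mm. The float rests flat on its sole on the worktop (within 0.08 rad), within 60 mm of where it stood at the start (all of step 2 and distance of rubber_float from where it was at the start of the episode below 0.06 m and height (world z) of rubber_float below 0.006 m and angle between rubber_float's own z axis and vertical below 0.08 rad and linear speed of each of tile_corner, tile_notch, tile_strip, rubber_float below 0.03 m/s); the robot touches nothing.
It fails at once if the gripper or the arm touches a piece of tile (contact force between any of the fingers, the arm and tile_corner above 0.5 N or contact force between any of the fingers, the arm and tile_notch above 0.5 N or contact force between any of the fingers, the arm and tile_strip above 0.5 N).
It fails at once if a piece of tile falls off the worktop (height (world z) of any of tile_corner, tile_notch, tile_strip below -0.05 m).
It fails at once if the dustpan is shoved more than 30 mm (distance of dustpan from where it was at the start of the episode above 0.03 m).
It fails at once if a tool lying around is moved more than 20 mm (distance of any of tape_measure, tape_roll, screwdriver from where it was at the start of the episode above 0.02 m).
It also fails if it takes over 48 s, if anything falls off the work surface, if the arm or the gripper's body presses on something with over 40 N, if the wrist force passes 120 N, or if a joint passes its speed limit or range.

## Working session

There is one attempt and no reset: what is moved stays moved. The work goes in short steps, Python scripts to look and compute and a tool call to move; the robot and the scene stay as the last step left them, time stands still between calls to the robot, and variables do not carry over. Pictures are saved under pics/ and viewed, at most 10 in all, crops included, and the job is handed in when it is done.

Besides the shell and the picture viewer there is one more tool, called after ">>>" in YAML: its name, and indented under it one key for each argument. step_arm: Moves the arm, as the interface text tells. Its arguments: {"type":"object","properties":{"targets":{"type":"string"},"claw":{"type":"number"}},"required":["targets"]}

```bash
mkdir -p pics
cat > h.py <<'E'
import numpy as np, cv2, pickle
from station import sense, cams, r
def cap(name, tag):
    c=cams.capture(name); cv2.imwrite(f'pics/{tag}.png',c['frame']); pickle.dump(c,open(f'{tag}.pkl','wb')); return c
def px2w(c,u,v,z=0.0):
    f=210/np.tan(np.radians(c['vertical_fov'])/2)
    d=np.array(c['rotation'])@np.array([(u-c['cx'])/f,(v-c['cy'])/f,1]); e=np.array(c['eye'])
    return e+d*(z-e[2])/d[2]
E
python3 - <<'E'
from h import *
for n in('top','scene'):
    c=cap(n,n+'0'); print(n,c['vertical_fov'],c['cx'],c['cy'],c['eye'],np.round(c['rotation'],3).tolist())
    cv2.imwrite(f'pics/{n}0b.png',cv2.resize(c['frame'],(800,600),interpolation=cv2.INTER_CUBIC))
s=sense();print(s['tcp_pos'],s['ee_rot'],s['time_s'])
E
```

```text
top 42.94337706621831 284.41709960277575 222.74601452995142 [0.41952742 0.25295057 1.31564955] [[-0.018, -0.99, 0.138], [-1.0, 0.019, 0.008], [-0.01, -0.138, -0.99]]
scene 42.638806490028344 283.2295557504428 211.3302929848912 [-0.16622166 -0.35443938  0.90437946] [[0.626, -0.51, 0.59], [-0.779, -0.416, 0.468], [0.007, -0.753, -0.658]]
[0.27487016 0.56071372 0.22157882] [[ 8.97846466e-01 -4.40308050e-01 -7.37647692e-04]
 [-4.40308649e-01 -8.97844676e-01 -1.79733151e-03]
 [ 1.29086481e-04  1.93852041e-03 -9.99998113e-01]] 0.1
```

View pics/top0b.png

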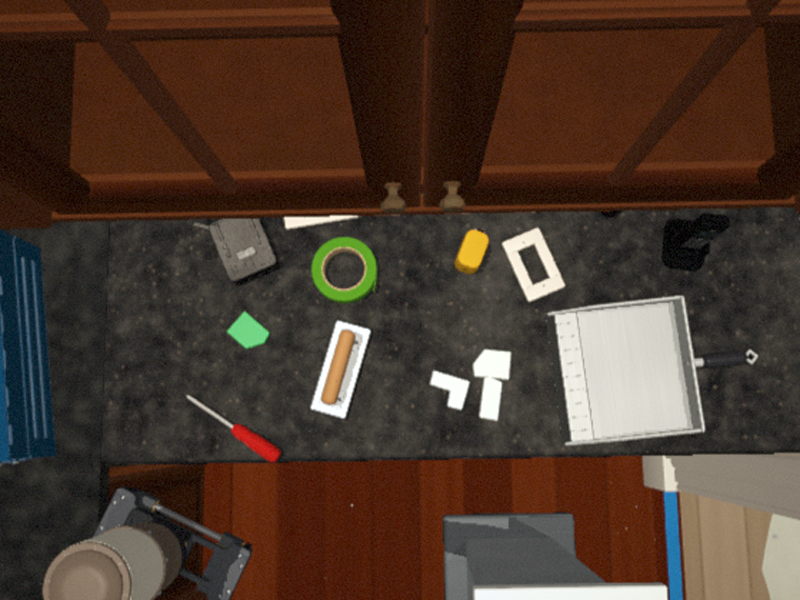

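View pics/scene0b.png

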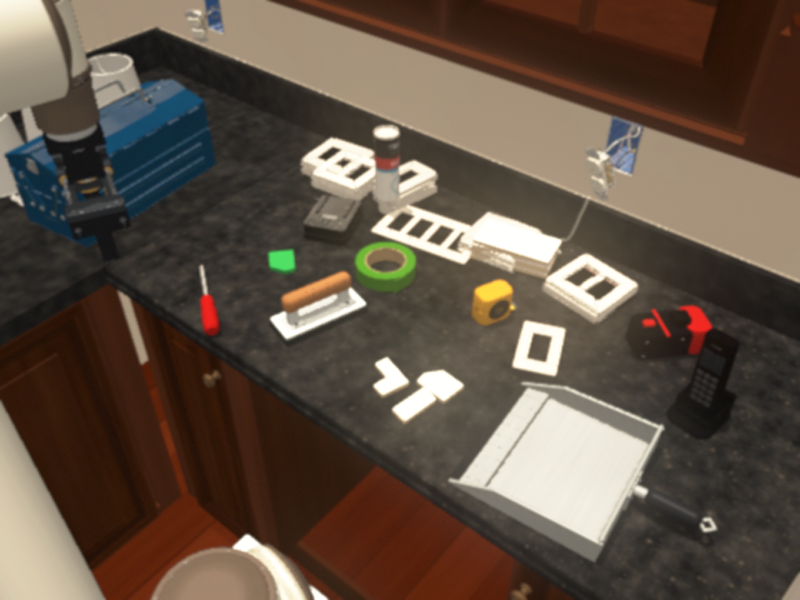

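The top view (800x600 zoom) shows the float at (340,368), the tiles at (451,388), (492,364) and (490,397), and the pan lip running from (550,313) to (568,443). The green look-alike is at (248,330).

Run:
```python
from h import *
c=pickle.load(open('top0.pkl','rb'))
P={'sole corners z19':([(341,321),(370,329),(342,417),(311,408)],.019),'handle ends top':([(347,331),(330,403)],.07),
'notch':([(433,371),(469,381),(461,409),(430,384),(448,393)],.009),'corner':([(483,350),(511,351),(508,380),(474,377),(474,364)],.009),'strip':([(484,377),(502,379),(497,420),(479,417)],.009),
'lip front':([(550,313),(568,443)],0.003),'pan back':([(684,297),(704,431)],.045),'tapeM':([(472,250)],.06),'roll':([(344,270)],.03),'edge':([(400,460),(750,455)],0),'card':([(503,240),(527,300)],0),'driver':([(188,397),(278,458)],0.01)}
for k,(l,z) in P.items(): print(k,[np.round(px2w(c,u*.7,v*.7,z)[:2],3).tolist() for u,v in l])
x=c['frame'][200:330,200:500]; cv2.imwrite('pics/crop0.png',cv2.resize(x,(800,347),interpolation=cv2.INTER_CUBIC))
```

```text
sole corners z19 [[0.598, 0.376], [0.583, 0.326], [0.435, 0.375], [0.451, 0.427]]
handle ends top [[0.574, 0.361], [0.457, 0.389]]
notch [[0.51, 0.219], [0.492, 0.158], [0.445, 0.173], [0.488, 0.225], [0.472, 0.195]]
corner [[0.545, 0.133], [0.542, 0.085], [0.492, 0.092], [0.499, 0.149], [0.521, 0.149]]
strip [[0.498, 0.132], [0.494, 0.102], [0.425, 0.113], [0.431, 0.143]]
lip front [[0.607, 0.014], [0.384, -0.007]]
pan back [[0.624, -0.205], [0.401, -0.222]]
tapeM [[0.709, 0.15]]
roll [[0.685, 0.369]]
edge [[0.361, 0.278], [0.359, -0.314]]
card [[0.74, 0.09], [0.632, 0.052]]
driver [[0.473, 0.639], [0.368, 0.484]]
```

View pics/crop0.png

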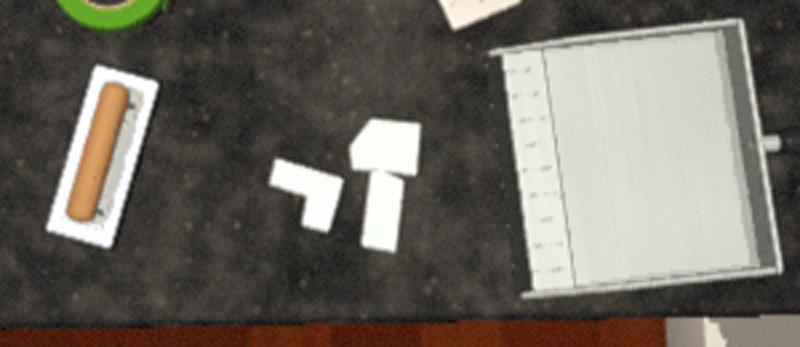

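The crop confirms the float leans about 17° and the tiles lie within the float's span in front of the lip. I'll move above the float now.

>>> step_arm:
  targets: "3.3 0.67 0 0;3.3 0.67 0 0;3.3 0.67 0 0;3.3 0.67 0.5 0;3.3 0.67 1 0;3.3 0.67 1 0;3.3 0.67 1.5 0;3.3 0.67 1.5 0;3.3 0.67 1.5 0;0 0 0 -4.5;0 0 0 -4.5;0 0 0 0"
  claw: 8.7

```text
time_s: 1.1
tcp_pos: [0.5155, 0.3752, 0.1514]
ee_rot: [[0.956, -0.295, -0.001], [-0.295, -0.956, -0.002], [-0.001, 0.002, -1.0]]
wrist_force: [0.9, -0.1, 0.4]
gripper_width: 0.997
gripper_force: 0.0
```

Run:
```python
from h import *
c=cap('scene','s1'); x=c['frame'][120:270,120:320]; cv2.imwrite('pics/s1c.png',cv2.resize(x,(800,600),interpolation=cv2.INTER_CUBIC))
s=sense();print(s['tcp_pos'],np.round(s['ee_rot'],3).tolist(),s['time_s'])
```

```text
[0.51527131 0.37581789 0.15186978] [[0.955, -0.297, -0.001], [-0.297, -0.955, -0.001], [-0.001, 0.001, -1.0]] 1.15
```

View pics/s1c.png

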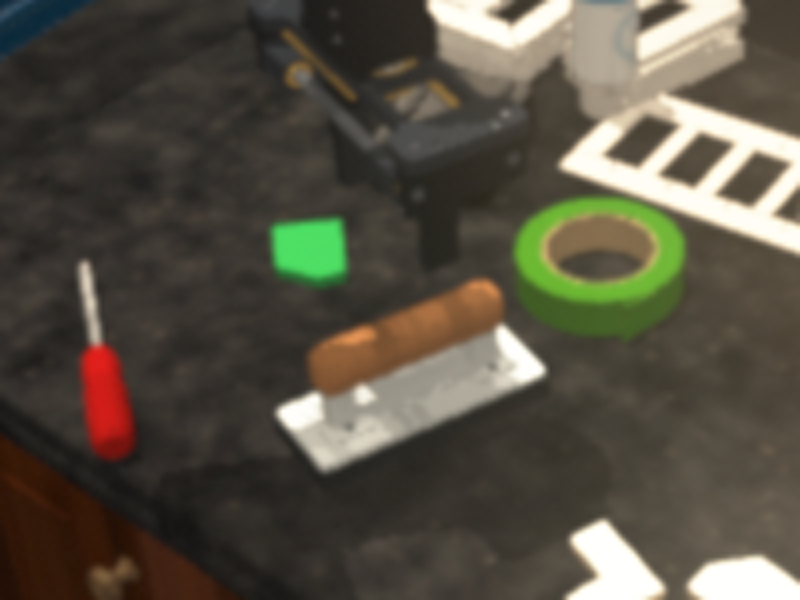

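The gripper is above the float and aligned with it; the handle is centred around (405,335) and the fingers straddle it. I'll descend and grip.

>>> step_arm:
  targets: "0 0 2 0;0 0 2.5 0;0 0 2.5 0;0 0 2 0;0 0 1 0;0 0 0.9 0;0 0 0 0"

```text
time_s: 1.73
tcp_pos: [0.5144, 0.376, 0.0421]
ee_rot: [[0.956, -0.295, -0.002], [-0.295, -0.956, -0.002], [-0.001, 0.002, -1.0]]
wrist_force: [-0.0, -0.1, -0.2]
gripper_width: 0.997
gripper_force: 0.0
```

>>> step_arm:
  targets: "0 0 0 0;0 0 0 0;0 0 0 0;0 0 0 0;0 0 0 0;0 0 0 0"
  claw: 0

```text
time_s: 2.23
tcp_pos: [0.5154, 0.3765, 0.0441]
ee_rot: [[0.956, -0.294, 0.001], [-0.294, -0.956, 0.001], [0.0, -0.001, -1.0]]
wrist_force: [-0.6, -1.2, 0.3]
gripper_width: 0.631
gripper_force: 0.0
```

Run:
```python
from h import *
s=sense();print(s['tcp_pos'],np.round(s['ee_rot'],3).tolist(),s['gripper_width'],s['gripper_force'],s['wrist_force'],s['joints'])
```

```text
[0.51538564 0.37645467 0.04408346] [[0.956, -0.294, 0.001], [-0.294, -0.956, 0.001], [0.0, -0.001, -1.0]] 0.6312740463912976 0.0 [-0.57374558 -1.23244931  0.31051605] [ 5.06460376e+01  3.28419827e+01 -9.60370560e+00  1.28308378e-03
 -4.75006251e+01  2.22321047e+01]
```

>>> step_arm:
  targets: "0 0 0 0;0 0 0 0;0 0 0 0;0 0 0 0;0 0 0 0;0 0 0 0;0 0 0 0;0 0 0 0"

```text
time_s: 2.9
tcp_pos: [0.5154, 0.3766, 0.0436]
ee_rot: [[0.956, -0.294, 0.0], [-0.294, -0.956, 0.0], [0.0, -0.001, -1.0]]
wrist_force: [0.5, 0.9, 0.2]
gripper_width: 0.296
gripper_force: 30.0
```

>>> step_arm:
  targets: "0 0 -1 0;0 0 -1 0;-0.24 2.16 0 0;-0.24 2.16 0 0;-0.24 2.16 0 0;-0.24 2.16 0 0;-0.24 2.16 0 0;0 0 0 -5.5;0 0 0 -5.5;0 0 0 -5.5;0 0 0 -5.5;0 0 0 0"

```text
time_s: 3.9
tcp_pos: [0.472, 0.2766, 0.0645]
ee_rot: [[0.996, 0.087, 0.001], [0.087, -0.996, 0.001], [0.001, -0.0, -1.0]]
wrist_force: [0.7, 0.4, -2.4]
gripper_width: 0.299
gripper_force: 30.0
```

Run:
```python
from h import *
c=cap('top','t2'); x=c['frame'][190:340,180:530]; cv2.imwrite('pics/t2c.png',cv2.resize(x,(800,343),interpolation=cv2.INTER_CUBIC))
s=sense();print(s['tcp_pos'],np.round(s['ee_rot'],3).tolist(),s['time_s'],s['gripper_force'],s['wrist_force'])
c=cap('scene','s2'); x=c['frame'][170:400,180:500];cv2.imwrite('pics/s2c.png',cv2.resize(x,(800,575),interpolation=cv2.INTER_CUBIC))
```

```text
[0.4720245  0.2766371  0.06436665] [[0.997, 0.083, 0.0], [0.083, -0.997, 0.001], [0.001, -0.0, -1.0]] 3.95 29.99688008800149 [-0.54276569  1.21984966 -2.76537093]
```

View pics/s2c.png

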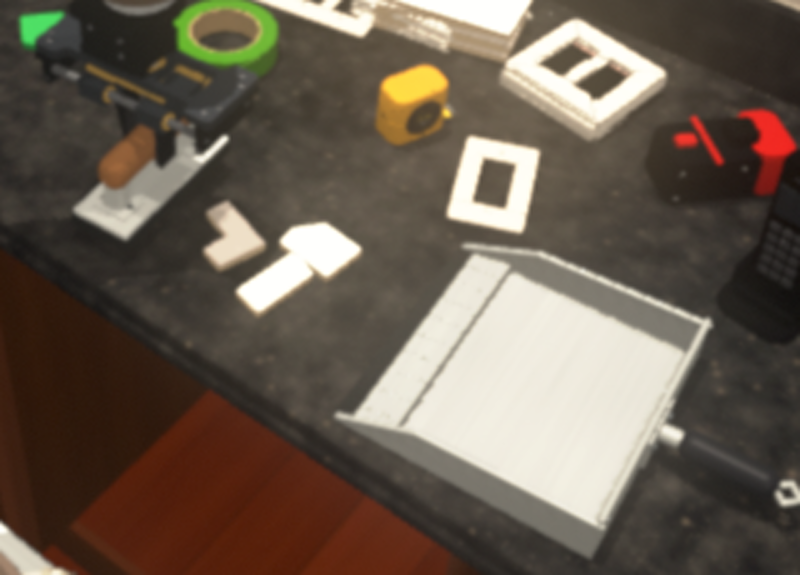

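The float is held level behind the tiles, with its side parallel to the lip. I'll lower it to about 1.5 mm clearance and sweep along tool y.

>>> step_arm:
  targets: "0 0 1 0;0 0 0.85 0;0 0.5 0 0;0 1 0 0;0 1 0 0;0 1 0 0;0 1 0 0;0 1 0 0;0 1 0 0;0 1 0 0;0 1 0 0;0 1 0 0"

```text
time_s: 5.0
tcp_pos: [0.4803, 0.181, 0.0452]
ee_rot: [[0.996, 0.085, 0.0], [0.085, -0.996, 0.0], [0.0, -0.0, -1.0]]
wrist_force: [0.4, 1.3, -2.0]
gripper_width: 0.296
gripper_force: 30.0
```

>>> step_arm:
  targets: "0 1 0 0;0 1 0 0;0 1 0 0;0 1 0 0;0 1 0 0;0 1 0 0;0 1 0 0;0 1 0 0;0 1 0 0;0 1 0 0;0 0.5 0 0;0 0 0 0"

```text
time_s: 6.0
tcp_pos: [0.4888, 0.076, 0.0449]
ee_rot: [[0.996, 0.084, -0.001], [0.084, -0.996, -0.001], [-0.001, 0.0, -1.0]]
wrist_force: [0.0, 0.7, -1.6]
gripper_width: 0.293
gripper_force: 30.0
```

Run:
```python
from h import *
s=sense();print(s['tcp_pos'],np.round(s['ee_rot'],3).tolist(),s['time_s'],s['gripper_force'],s['wrist_force'])
c=cap('top','t3')
c=cap('scene','s3'); x=c['frame'][170:400,180:500];cv2.imwrite('pics/s3c.png',cv2.resize(x,(800,575),interpolation=cv2.INTER_CUBIC))
```

```text
[0.48876525 0.07601708 0.04493243] [[0.996, 0.084, -0.001], [0.084, -0.996, -0.001], [-0.001, 0.0, -1.0]] 6.0 29.997821068391204 [ 0.04245539  0.71060496 -1.6196995 ]
```

View pics/s3c.png

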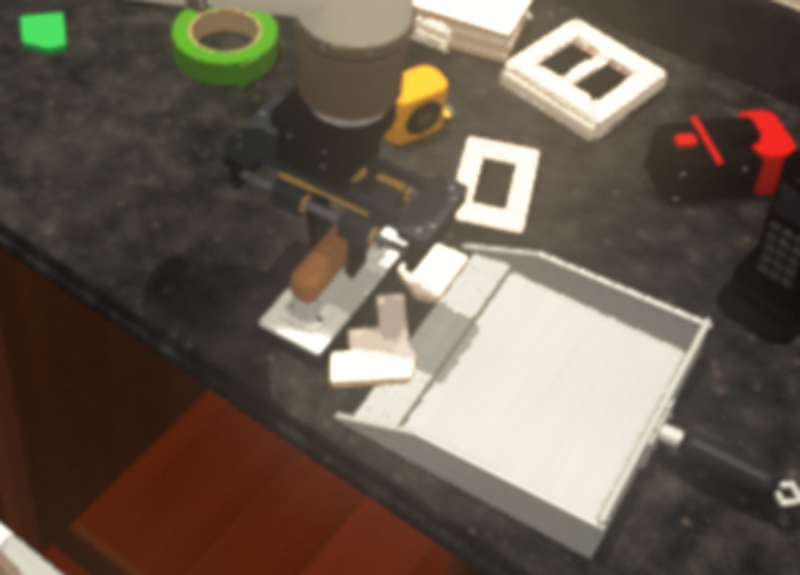

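The tiles have fanned out along the float's edge: strip around (372,367), notch (385,325), corner (435,272). I'll check their lateral positions against the float's ends.

Run:
```python
from h import *
c=pickle.load(open('s3.pkl','rb'))
o=np.array([.4955,.0035]);X=np.array([.085,-.996]);Y=np.array([.996,.085])
def f(u,v,z):
    p=px2w(c,180+u*.4,170+v*.4,z)[:2]-o; return (np.round([p@X,p@Y],3)*1000).tolist()
for k,l,z in (('strip',[(330,382),(330,353),(413,375),(410,350)],.012),('notch',[(378,295),(404,295),(350,333),(412,350)],.012),('corner',[(400,265),(440,243),(468,258),(430,303)],.012),('lip',[(340,415),(465,246)],.003),('float near front',[(317,353)],.02),('float near back',[(260,322)],.02)):
    print(k,[f(u,v,z) for u,v in l])
t=np.array([.4888,.076])-o;print(t@X,t@Y)
```

```text
strip [[-23.0, -92.0], [-39.0, -67.0], [29.0, -48.0], [15.0, -27.0]]
notch [[-37.0, 10.0], [-19.0, 23.0], [-36.0, -40.0], [16.0, -26.0]]
corner [[-39.0, 51.0], [-22.0, 95.0], [7.0, 93.0], [4.0, 27.0]]
lip [[-3.0, -110.0], [-4.0, 112.0]]
float near front [[-44.0, -79.0]]
float near back [[-102.0, -78.0]]
-0.0727795 -0.0005106999999999842
```

>>> step_arm:
  targets: "0 0.8 0 0;0 1 0 0;0 1 0 0;0 1 -0.1 0;0 1 -0.2 0;0 1 -0.2 0;0 1 -0.2 0;0 0 0 0"

```text
time_s: 6.77
tcp_pos: [0.4949, 0.0078, 0.0525]
ee_rot: [[0.997, 0.083, 0.0], [0.083, -0.997, -0.0], [0.0, 0.0, -1.0]]
wrist_force: [0.7, -0.3, -2.1]
gripper_width: 0.296
gripper_force: 30.0
```

Run:
```python
from h import *
s=sense();print(s['tcp_pos'],s['time_s'],s['gripper_force'],s['wrist_force'])
c=cap('scene','s4'); x=c['frame'][170:400,180:500];cv2.imwrite('pics/s4c.png',cv2.resize(x,(800,575),interpolation=cv2.INTER_CUBIC))
```

```text
[0.49487281 0.00777232 0.05252968] 6.7667 29.994448302313685 [ 0.6672205  -0.26951181 -2.11102059]
```

View pics/s4c.png

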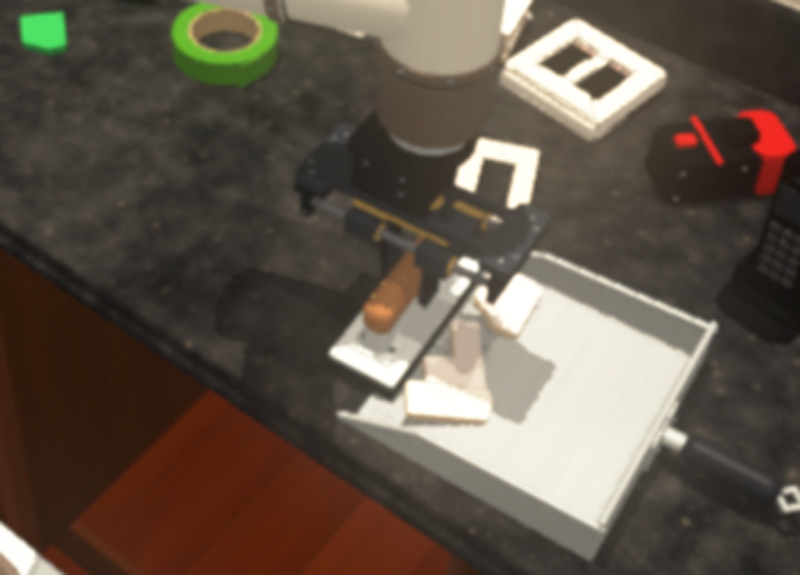

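All three tiles are on the lip or crest ahead of the float: strip (447,402), notch (460,355), corner (515,300). I'll keep pushing over the crest.

>>> step_arm:
  targets: "0 1 -0.2 0;0 1 -0.2 0;0 0.8 0 0;0 0.8 0 0;0 0.8 0 0;0 0.8 0 0;0 0.6 0 0;0 0 0 0"

```text
time_s: 7.48
tcp_pos: [0.4996, -0.0493, 0.0559]
ee_rot: [[0.996, 0.084, -0.0], [0.084, -0.996, -0.0], [-0.0, 0.0, -1.0]]
wrist_force: [0.0, -0.4, -1.9]
gripper_width: 0.298
gripper_force: 30.0
```

Run:
```python
from h import *
s=sense();print(s['tcp_pos'],s['time_s'],s['gripper_force'],s['wrist_force'])
c=cap('scene','s5'); x=c['frame'][170:400,180:500];cv2.imwrite('pics/s5c.png',cv2.resize(x,(800,575),interpolation=cv2.INTER_CUBIC))
```

```text
[ 0.49962702 -0.04934837  0.05590159] 7.4833 29.99452038668096 [ 0.01973394 -0.43405083 -1.88611667]
```

View pics/s5c.png

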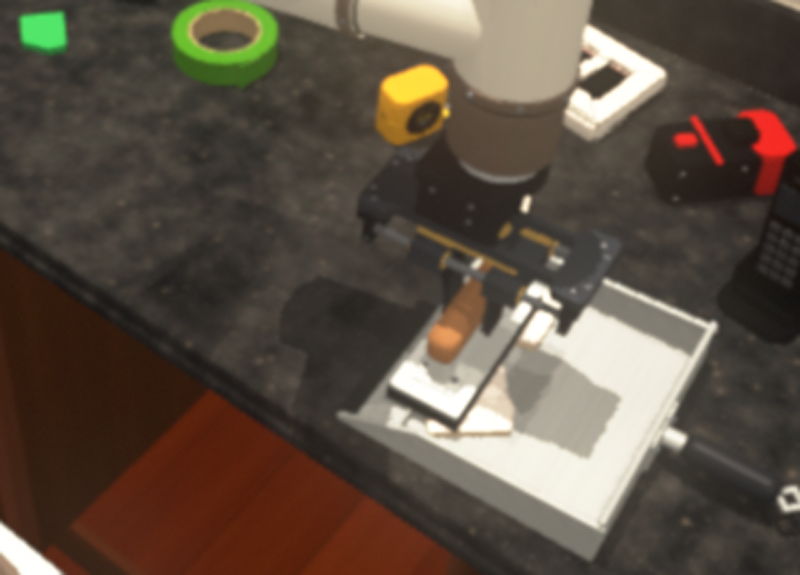

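The tiles now appear to be on the pan floor, partly under the float's front edge: strip (470,425), corner (535,325). I'll lift, back off and check.

>>> step_arm:
  targets: "0 0 -1 0;0 0 -2 0;0 0 -2 0;0 -2 0 0;0 -3 0 0;0 -3.5 0 0;0 -3.5 0 0;0 -3.5 0 0;0 -3.5 0 0;0 -3 0 0;0 -2 0 0;0 0 0 0"

```text
time_s: 8.53
tcp_pos: [0.4796, 0.195, 0.1063]
ee_rot: [[0.996, 0.09, 0.002], [0.09, -0.996, 0.002], [0.002, -0.001, -1.0]]
wrist_force: [0.2, -0.1, -2.3]
gripper_width: 0.297
gripper_force: 30.0
```

Run:
```python
from h import *
s=sense();print(s['tcp_pos'],s['time_s'],s['gripper_force'],s['wrist_force'])
c=cap('scene','s6'); a=cv2.resize(c['frame'][250:400,300:500],(800,600),interpolation=cv2.INTER_CUBIC)
d=cap('top','t6'); b=cv2.resize(d['frame'][200:320,370:520],(750,600),interpolation=cv2.INTER_CUBIC)
cv2.imwrite('pics/m6.png',cv2.resize(np.hstack([a,b]),(800,310)))
```

```text
[0.47956198 0.19501529 0.10626822] 8.5333 29.99536084011197 [ 0.15591752 -0.14974605 -2.28736503]
```

View pics/m6.png

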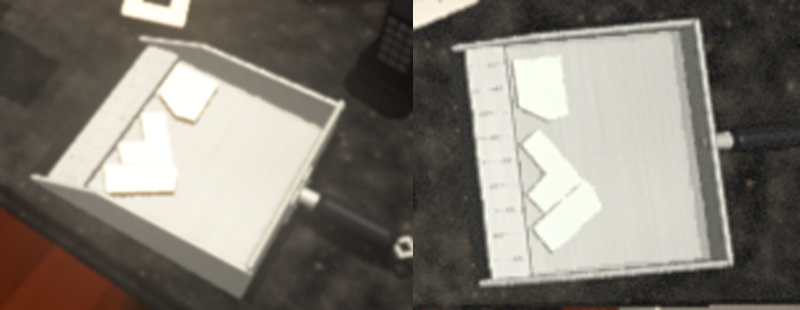

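All three tiles lie flat on the pan floor past the crest, but the notch is close to it. I'll measure the exact offsets, fitting the notch's outline.

Run:
```python
from h import *
c=pickle.load(open('t6.pkl','rb'))
def w(u,v,z): return px2w(c,370+(u-413)*1550/800/5,200+v*600/310/5,z)[:2]
A=w(466,48,.003);B=w(490,282,.003)
Y=(A-B)/np.linalg.norm(A-B);X=np.array([Y[1],-Y[0]]);o=(A+B)/2;print('pan',o,X,np.linalg.norm(A-B))
f=lambda p:(np.round([(p-o)@X,(p-o)@Y],4)*1000).tolist()
print('back',f(w(697,22,.045)),f(w(731,265,.045)),'crest',f(w(505,45,.01)),f(w(533,275,.01)))
print('notch outer',f(w(540,129,.012)),f(w(539,213,.012)),'tips',f(w(521,145,.012)),f(w(527,195,.012)))
print('corner',f(w(540,87,.012)),'strip',f(w(567,216,.012)))
g=cv2.resize(c['frame'][200:320,370:520],(750,600),interpolation=cv2.INTER_CUBIC)
cv2.imwrite('pics/z.png',cv2.resize(c['frame'][215:300,400:450],(470,800))[:600] if 0 else cv2.resize(c['frame'][210:310,385:460],(450,600),interpolation=cv2.INTER_CUBIC))
```

```text
pan [ 0.49740507 -0.00614394] [ 0.05599013 -0.99843132] 0.22242058278355156
back [208.1, 113.8] [211.0, -110.60000000000001] crest [36.0, 110.39999999999999] [39.199999999999996, -107.5]
notch outer [60.1, 27.7] [50.6, -50.7] tips [40.599999999999994, 14.0] [41.2, -33.2]
corner [64.4, 67.5] strip [76.39999999999999, -55.4]
```

View pics/z.png

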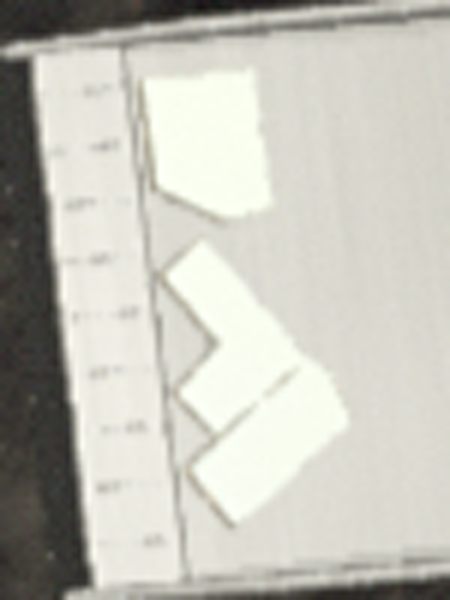

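The notch origin comes out about 70–74 mm behind the lip's front edge, above the 66 mm limit; the corner is at about 77 and the strip at about 89. All three are in, so I'll take the float back to where it stood.

>>> step_arm:
  targets: "0.86 -2.96 0 0;0.86 -2.96 0 0;0.86 -2.96 0 0;0.86 -2.96 0 0;0.86 -2.96 0 0;0.86 -2.96 0 0;0 0 0 5.5;0 0 0 5.5;0 0 0 5.5;0 0 0 5.5;0 0 2 0;0 0 2 0"

```text
time_s: 9.63
tcp_pos: [0.5166, 0.3717, 0.0668]
ee_rot: [[0.955, -0.296, 0.002], [-0.296, -0.955, 0.002], [0.001, -0.003, -1.0]]
wrist_force: [-0.0, 0.4, -1.5]
gripper_width: 0.298
gripper_force: 30.0
```

>>> step_arm:
  targets: "0 0 1 0;0 0 0.7 0;0 0 0.4 0;0 0 0.15 0;0 0 0 0;0 0 0 0"

```text
time_s: 10.13
tcp_pos: [0.5161, 0.3728, 0.0444]
ee_rot: [[0.956, -0.294, 0.001], [-0.294, -0.956, 0.001], [0.001, -0.002, -1.0]]
wrist_force: [0.3, -0.5, -2.3]
gripper_width: 0.298
gripper_force: 30.0
```

>>> step_arm:
  targets: "0 0 0.1 0;0 0 0.05 0;0 0 0 0;0 0 0 0"

```text
time_s: 10.47
tcp_pos: [0.5161, 0.373, 0.0433]
ee_rot: [[0.956, -0.294, 0.002], [-0.294, -0.956, 0.001], [0.001, -0.002, -1.0]]
wrist_force: [-1.1, 0.1, 4.0]
gripper_width: 0.295
gripper_force: 30.0
```

>>> step_arm:
  targets: "0 0 0 0;0 0 0 0;0 0 0 0;0 0 0 0;0 0 0 0;0 0 0 0;0 0 0 0;0 0 0 0;0 0 0 0;0 0 0 0;0 0 0 0;0 0 0 0"
  claw: 8.7

```text
time_s: 11.47
tcp_pos: [0.5156, 0.3723, 0.0421]
ee_rot: [[0.956, -0.294, -0.0], [-0.294, -0.956, 0.0], [-0.0, -0.0, -1.0]]
wrist_force: [0.1, -0.9, 0.1]
gripper_width: 0.992
gripper_force: 0.0
```

>>> step_arm:
  targets: "0 0 -1 0;0 0 -2 0;0 0 -3 0;0 0 -3 0;0 0 -3 0;0 0 -3 0;0 0 -1 0;0 0 0 0;0 0 0 0;0 0 0 0"

```text
time_s: 12.3
tcp_pos: [0.5147, 0.3716, 0.2004]
ee_rot: [[0.956, -0.295, -0.003], [-0.295, -0.956, -0.002], [-0.002, 0.003, -1.0]]
wrist_force: [-0.3, -1.6, -0.8]
gripper_width: 0.996
gripper_force: 0.0
```

Run:
```python
from h import *
s=sense();print(s['tcp_pos'],s['time_s'],s['gripper_force'],s['wrist_force'])
c=cap('scene','s8'); a=c['frame'][100:400,100:500]; cv2.imwrite('pics/s8.png',cv2.resize(a,(800,600)))
# compare with start/after-sweep frames: pan region and bystanders
b=pickle.load(open('s6.pkl','rb'))['frame'];o=pickle.load(open('scene0.pkl','rb'))['frame']
print('pan diff since sweep',cv2.absdiff(c['frame'],b)[270:390,330:470].max(-1).mean())
for k,(y0,y1,x0,x1) in dict(float=(185,240,185,262),driver=(180,238,135,158),roll=(165,205,245,295),meas=(192,230,328,362)).items(): print(k,cv2.absdiff(c['frame'],o)[y0:y1,x0:x1].max(-1).mean())
```

```text
[0.514701   0.37161196 0.20042313] 12.3 0.0 [-0.3399095  -1.58751099 -0.8152652 ]
pan diff since sweep 1.1964285714285714
float 29.520661157024794
driver 9.805097451274364
roll 4.449
meas 5.005417956656347
```

```bash
python3 -c "
from station import r
print(r.finish_job())"
```

```text
the job is handed in; nothing more can be done
None
```

I swept all three tile pieces into the dustpan with the float, set the float back about 4 mm from where it stood, and handed the job in at about 12 s; no verdict came back. The L-shaped piece is the closest call, at an estimated 70–74 mm behind the lip edge against the 66 mm limit.

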